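# Line up the sample jars by height on the bench rail

### The job

Line up the four sample jars in order of height on the bench rail, one upright in each black ring, with the tallest in the ring next to the upright end post and the shortest in the ring farthest from it. Keep the jars upright, set them down gently without dropping them, and leave the blue pipette-tip box on the bench where it is.

Things in the scene. Friction and masses are not known exactly. Their poses are not given: they have to be found in the camera images.
- jar_60_center (a point): white straight-sided plastic sample jar with blue screw cap, 50 mm in diameter over its whole height and 60 mm tall (the four jars differ in height only), loose, standing upright on the bench; the point is on its axis half-way up, 30 mm above its underside; z up its axis
- jar_80_center (a point): white straight-sided plastic sample jar with blue screw cap, 50 mm in diameter over its whole height and 80 mm tall (the four jars differ in height only), loose, standing upright on the bench; the point is on its axis half-way up, 40 mm above its underside; z up its axis
- jar_100_center (a point): white straight-sided plastic sample jar with blue screw cap, 50 mm in diameter over its whole height and 100 mm tall (the four jars differ in height only), loose, standing upright on the bench; the point is on its axis half-way up, 50 mm above its underside; z up its axis
- jar_120_center (a point): white straight-sided plastic sample jar with blue screw cap, 50 mm in diameter over its whole height and 120 mm tall (the four jars differ in height only), loose, standing upright on the bench; the point is on its axis half-way up, 60 mm above its underside; z up its axis
- ring_p: one of four identical black rings in a straight row on the flat aluminium rail plate, centres 80 mm apart, inner diameter 68 mm, outer 76 mm, 5 mm high; a jar stands inside it on the plate, whose top is 6 mm above the bench; the origin is the ring's centre at the plate's top; ring names are in no particular order along the row
- ring_q: one of four identical black rings in a straight row on the flat aluminium rail plate, centres 80 mm apart, inner diameter 68 mm, outer 76 mm, 5 mm high; a jar stands inside it on the plate, whose top is 6 mm above the bench; the origin is the ring's centre at the plate's top; ring names are in no particular order along the row
- ring_r: one of four identical black rings in a straight row on the flat aluminium rail plate, centres 80 mm apart, inner diameter 68 mm, outer 76 mm, 5 mm high; a jar stands inside it on the plate, whose top is 6 mm above the bench; the origin is the ring's centre at the plate's top; ring names are in no particular order along the row
- ring_s: one of four identical black rings in a straight row on the flat aluminium rail plate, centres 80 mm apart, inner diameter 68 mm, outer 76 mm, 5 mm high; a jar stands inside it on the plate, whose top is 6 mm above the bench; the origin is the ring's centre at the plate's top; ring names are in no particular order along the row
- end_post: upright steel pin with a black ball on top, 24 mm wide and 67 mm high in all, fixed on the plate's centre line beyond one end of the row of rings (either end, in line with the rings), 70 mm from the centre of the nearest ring; the origin is on its axis at the plate's top. The other end of the plate has only a flat steel button, 20 mm wide and 6 mm high
- tip_box: blue box of pipette tips with a white top, 85 x 120 x 52 mm (x, y, z), loose, standing to the left of the rail, to be left alone; origin under its centre. Fixed things also stand well clear of the jars and rail: an orange tube rack, 109 mm high, far to the right, and a low stack of dishes beyond the rail

How it is judged:
At the end, for the whole second after the job is handed in: Counted from the end post, the 120, 100, 80 and 60 mm jars stand in the first to fourth ring: within 12 mm of a ring's centre and 15 mm of that ring's distance from the post, on the plate (height within 4 mm), tilted under 0.1 rad, below 0.02 m/s ((horizontal distance between jar_120_center and ring_p below 0.012 m or horizontal distance between jar_120_center and ring_q below 0.012 m or horizontal distance between jar_120_center and ring_r below 0.012 m or horizontal distance between jar_120_center and ring_s below 0.012 m) and horizontal distance between jar_120_center and end_post between 0.055 and 0.085 m and height (world z) of jar_120_center between 0.062 and 0.07 m and angle between each of jar_120_center, jar_100_center, jar_80_center, jar_60_center's own z axis and vertical below 0.1 rad and linear speed of each of jar_120, jar_100, jar_80, jar_60 below 0.02 m/s and (horizontal distance between jar_100_center and ring_p below 0.012 m or horizontal distance between jar_100_center and ring_q below 0.012 m or horizontal distance between jar_100_center and ring_r below 0.012 m or horizontal distance between jar_100_center and ring_s below 0.012 m) and horizontal distance between jar_100_center and end_post between 0.135 and 0.165 m and height (world z) of jar_100_center between 0.052 and 0.06 m and (horizontal distance between jar_80_center and ring_p below 0.012 m or horizontal distance between jar_80_center and ring_q below 0.012 m or horizontal distance between jar_80_center and ring_r below 0.012 m or horizontal distance between jar_80_center and ring_s below 0.012 m) and horizontal distance between jar_80_center and end_post between 0.215 and 0.245 m and height (world z) of jar_80_center between 0.042 and 0.05 m and (horizontal distance between jar_60_center and ring_p below 0.012 m or horizontal distance between jar_60_center and ring_q below 0.012 m or horizontal distance between jar_60_center and ring_r below 0.012 m or horizontal distance between jar_60_center and ring_s below 0.012 m) and horizontal distance between jar_60_center and end_post between 0.295 and 0.325 m and height (world z) of jar_60_center between 0.032 and 0.04 m); the robot touches nothing.
It fails at once if a jar is tipped by more than 0.6 rad (angle between any of jar_60_center, jar_80_center, jar_100_center, jar_120_center's own z axis and vertical above 0.6 rad).
It fails at once if a jar is dropped (moves faster than 0.6 m/s while the fingers do not touch it) ((linear speed of jar_60 above 0.6 m/s and contact force between jar_60 and the fingers below 0.05 N) or (linear speed of jar_80 above 0.6 m/s and contact force between jar_80 and the fingers below 0.05 N) or (linear speed of jar_100 above 0.6 m/s and contact force between jar_100 and the fingers below 0.05 N) or (linear speed of jar_120 above 0.6 m/s and contact force between jar_120 and the fingers below 0.05 N)).
It fails at once if the pipette-tip box is moved by more than 20 mm (distance of tip_box from where it was at the start of the episode above 0.02 m).
It also fails if it takes over 96 s, if anything falls off the work surface, if the arm or the gripper's body presses on something with over 40 N, if the wrist force passes 120 N, or if a joint passes its speed limit or range.

### The arm

A 6-joint arm with a two-finger parallel gripper is mounted at the origin on the work surface. World frame = base frame: x ahead of the robot, y to its left, z up, the work surface at z = 0. Lengths are in m, angles in rad, forces in N, time in s.
With the tool pointing down it reaches from about 0.35 to 0.975 m from the base axis. Payload 4.9 kg.
Tool frame: the origin (TCP) lies between the finger pads; the fingertips stand 14 mm ahead of it and the grasp point (between the pads) lies 5 mm behind it (manip.tcp_to_tips is the distance from the TCP to the fingertips, in m); z points along the fingers, y is the line along which they close (so a half turn about z gives the same grasp; the last joint's range is limited). The gripper opens to 85 mm and grips with 20 to 120 N. Pads are 22 mm wide; open, the fingers measure 114 mm over their backs; the gripper's body (76 mm by 85 mm) begins 54 mm behind the grasp point. The pads swing forward as they close: fully open they stand 13 mm farther back than shut.
Start: joints at [-1.311, 0.053, 1.613, -0, 1.476, -0.119], TCP at [0.231, -0.581, 0.245] pointing down, gripper open.
Joint ranges: [-3.01, 3.01], [-1.01, 2.22], [0.06, 2.58], [-1.02, 4.17], [0.09, 2.62], [-3.14, 3.14]. Speed limits (rad/s): [2.57, 2.57, 3.14, 3.14, 3.14, 3.14].

### API

Orientations are given as a unit quaternion [w, x, y, z].
In Python, from plant import manip gives the robot as it stands.
- The arm moves only by the tool servo_tool, never from a script. Its argument "moves" is a list that holds one entry, the list of rows, each a list of 7 numbers: the shift along the tool's x, y, z in mm, then the turn, a rotation vector about the tool's x, y, z in degrees, then the finger opening in mm, from 0 to 85.4. In form: [[[x, y, z, ax, ay, az, fingers], ...]]. A call has 1 to 12 rows; each row shifts and turns the commanded pose from where the row before left it, along the tool's axes as they then stand; what a row does not reach is not made up. A row lasts 1/8 s, in which the tool goes at most 62.5 mm and 10.7 degrees, less where a joint would pass 70% of its speed; a pose out of reach is approached as far as the arm can. A call with a gripper value outside its range is refused whole. The fingers move at their own pace and stop on an object; the grip force is fixed at half the most. Time passes only in rows, so rows that do not move let the fingers close. It gives the time, the measured TCP pose, the force, the opening and the grip force at its end, in the units of the state.
- manip.state(): the state, without advancing time (a new reading comes with each control period).
- manip.grab_frame(name): name is "side" or "top" or "wrist"; returns a dict with "image" (420x560x3 uint8, blue, green, red), "mtx" (3x3 intrinsics, pixels), "eye" and "rotation" of the camera in the world. Camera axes: x right, y down, z forward; pixel columns grow to the right and rows downward; lengths in m; the calibration is good to about 2 mm. A picture is of the moment at which its call begins. There is no depth.
- manip.job_done(): hands the job in; it is judged then, once.
The state is a dict: "time": time; "joint_pos": joint angles; "joint_vel": joint speeds; "joint_efforts": joint torques, N m; "tool_pos": TCP position; "tool_rot": TCP orientation; "contact_force": force on the tool from outside, world axes, zero at the start; "ft_torque": the same for the moment, N m; "gripper_width": opening from 0.0 (shut) to 1.0 (fully open); "grasp_force": force on a finger pad.
Only numpy, scipy, OpenCV 4.12 (cv2) and the standard library are available. Lean on these libraries where they do the work, as an engineer would, in place of code of your own. Each camera call takes 0.05 s, during which the arm holds its last target. There are 200 camera calls.

## Working session

There is one attempt and no reset: what is moved stays moved. The work goes in short steps, Python scripts to look and compute and a tool call to move; the robot and the scene stay as the last step left them, time stands still between calls to the robot, and variables do not carry over. Pictures are saved under pics/ and viewed, at most 14 in all, crops included, and the job is handed in when it is done.

Besides the shell and the picture viewer there is one more tool, called after "Request:" as name(argument=value, ...), one argument or row to a line, values as JSON. servo_tool: Moves the arm, as the interface text tells. Its arguments: {"type":"object","properties":{"moves":{"type":"array"}},"required":["moves"]}

```bash
mkdir -p pics; python3 - <<'E'
from plant import manip
import cv2,pickle
s=manip.state();print(s)
d={}
for n in("side","top"):
    f=manip.grab_frame(n);d[n]=f;cv2.imwrite(f"pics/{n}0.png",f["image"]);print(n,f["mtx"],f["eye"],f["rotation"])
pickle.dump(d,open("f0.pkl","wb"))
E
```

```text
{'time': 0.0, 'joint_pos': array([-1.31102475e+00,  5.33960496e-02,  1.61430354e+00, -3.07478138e-05,
        1.47597555e+00, -1.19008272e-01]), 'joint_vel': array([ 0.0004728 ,  0.00072203, -0.0006822 ,  0.00116252, -0.00166155,
       -0.00108575]), 'joint_efforts': array([ 1.11934543e-03, -3.93682730e+01, -3.70177388e+01, -7.12612518e-05,
        6.93030597e-03,  5.95954432e-06]), 'tool_pos': array([ 0.23095158, -0.58012571,  0.24403298]), 'tool_rot': array([-1.03759188e-03,  9.82118461e-01,  1.88261108e-01, -8.84895580e-05]), 'contact_force': array([-0.9240196 ,  0.50743845, -0.29116136]), 'ft_torque': array([-0.03378234,  0.02303109, -0.02780057]), 'grasp_force': 0.0, 'gripper_width': 1.0010948327208493}
side [[414.128851     0.         274.45523451]
 [  0.         414.128851   211.01385452]
 [  0.           0.           1.        ]] [0.12001709 0.81501103 0.7116412 ] [ 0.12113137 -0.22309391  0.86983402 -0.42301901]
top [[393.82053766   0.         275.64960929]
 [  0.         393.82053766 210.52473605]
 [  0.           0.           1.        ]] [0.45507011 0.09814257 0.86240543] [ 0.05380624 -0.70108938  0.708809   -0.05628833]
```

View pics/top0.png

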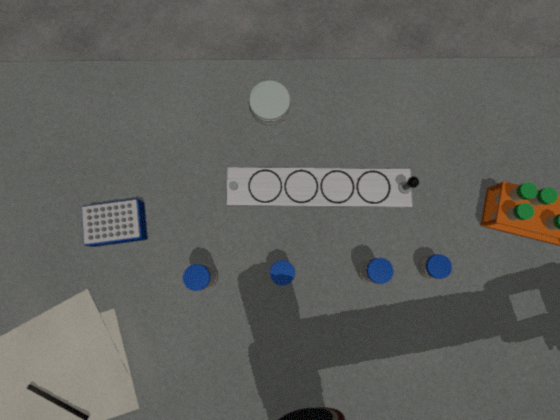

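View pics/side0.png

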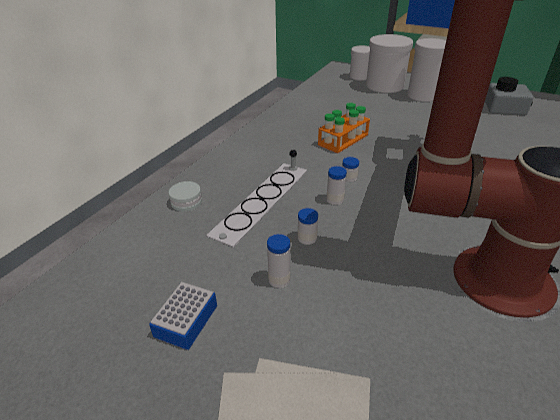

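The top view shows the plate with rings at about (265,186), (301,186), (337,186) and (373,186), and the post on the right at (412,182). The jar caps are at (197,277), (283,272), (380,270) and (439,266). In the side view, the heights from near to far look like tall, medium, tall-ish and short. I'll triangulate to confirm.

```bash
cat >h.py <<'E'
import numpy as np,cv2
from scipy.spatial.transform import Rotation as R
def rot(f): return R.from_quat(np.roll(f["rotation"],-1)).as_matrix()
def ray(f,uv):
    d=rot(f)@np.linalg.inv(f["mtx"])@np.array([uv[0],uv[1],1.]); return d/np.linalg.norm(d)
def onz(f,uv,z):
    d=ray(f,uv); return f["eye"]+d*(z-f["eye"][2])/d[2]
def proj(f,p):
    c=f["mtx"]@(rot(f).T@(np.array(p)-f["eye"])); return c[:2]/c[2]
def blue(im,amin=60):
    h=cv2.cvtColor(im,cv2.COLOR_BGR2HSV)
    m=cv2.inRange(h,(100,130,40),(125,255,255))
    m=cv2.morphologyEx(m,cv2.MORPH_OPEN,np.ones((3,3)))
    return [c for c in cv2.findContours(m,cv2.RETR_EXTERNAL,cv2.CHAIN_APPROX_NONE)[0] if cv2.contourArea(c)>amin]
E
python3 - <<'E'
import pickle;from h import *
d=pickle.load(open("f0.pkl","rb"));t,s=d["top"],d["side"]
for n in d:
    for c in blue(d[n]["image"]):
        (x,y),r=cv2.minEnclosingCircle(c);print(n,round(x,1),round(y,1),round(r,1),cv2.contourArea(c))
# top-down positions for each height; predicted side pixel of cap top centre
for c in blue(t["image"]):
    uv=np.array(cv2.minEnclosingCircle(c)[0])
    if uv[0]<170 or uv[1]<240 : continue
    for h in (.06,.08,.1,.12):
        p=onz(t,uv,h);print(h,p.round(4),"side",proj(s,p).round(1))
im=t["image"][150:225,220:425];g=cv2.cvtColor(im,cv2.COLOR_BGR2GRAY)
m=cv2.inRange(g,0,80)
cs,hi=cv2.findContours(m,cv2.RETR_CCOMP,cv2.CHAIN_APPROX_NONE)
for c in cs:
    (x,y),r=cv2.minEnclosingCircle(c)
    if 12<r<25 and cv2.contourArea(c)>400:
        u=(x+220,y+150);print("ring",np.round(u,1),round(r,1),onz(t,u,.011).round(4))
E
```

```text
side 184.0 316.0 36.9 916.5
side 278.2 243.0 11.6 329.0
side 307.5 216.0 10.0 231.5
side 336.8 172.5 8.9 165.0
side 350.5 162.0 8.1 137.5
side 430.0 11.5 26.6 1086.5
top 196.1 277.0 13.5 525.0
top 282.0 272.3 12.4 448.5
top 379.3 270.2 13.2 488.0
top 438.6 266.3 12.8 443.5
top 140.5 219.5 19.8 204.5
0.06 [0.4478 0.2559 0.06  ] side [275.8 264.5]
0.08 [0.448 0.252 0.08 ] side [276.5 256.8]
0.1 [0.4482 0.2481 0.1   ] side [277.1 249. ]
0.12 [0.4484 0.2441 0.12  ] side [277.8 241. ]
0.06 [0.4552 0.0833 0.06  ] side [307.1 219.8]
0.08 [0.4552 0.0836 0.08  ] side [307.2 213.6]
0.1 [0.4552 0.084  0.1   ] side [307.4 207.2]
0.12 [0.4552 0.0844 0.12  ] side [307.5 200.7]
0.06 [ 0.457 -0.113  0.06 ] side [336.9 180.8]
0.08 [ 0.457  -0.1078  0.08  ] side [336.7 175.8]
0.1 [ 0.4569 -0.1025  0.1   ] side [336.5 170.6]
0.12 [ 0.4569 -0.0973  0.12  ] side [336.3 165.2]
0.06 [ 0.4636 -0.2332  0.06  ] side [350.3 160.7]
0.08 [ 0.4634 -0.2249  0.08  ] side [350.  156.2]
0.1 [ 0.4632 -0.2166  0.1   ] side [349.6 151.5]
0.12 [ 0.4629 -0.2084  0.12  ] side [349.3 146.7]
ring [373.  186.5] 16.9 [ 0.6403 -0.1214  0.011 ]
ring [373.  186.5] 16.4 [ 0.6403 -0.1214  0.011 ]
ring [336.8 186.4] 16.6 [ 0.6413 -0.0414  0.011 ]
ring [336.9 186.2] 16.5 [ 0.6419 -0.0416  0.011 ]
```

Heights are confirmed. In order of y the jars are 120 (.448,.244), 80 (.455,.084), 100 (.457,-.1025) and 60 (.464,-.233). Ring 1, next to the post, is at y≈-.121. I'll turn the tool so it closes along world x, then travel towards the 120 jar.

Request:
servo_tool(
  moves=[
    [[0, 0, 0, 0, 0, -9.7, 85], [0, 0, 0, 0, 0, -9.7, 85], [0, 0, 0, 0, 0, -9.7, 85], [0, 0, 0, 0, 0, -9.7, 85], [0, 0, 0, 0, 0, -9.8, 85], [0, 0, 0, 0, 0, -9.8, 85], [0, 0, 0, 0, 0, -9.8, 85], [26, 50, 0, 0, 0, 0, 85], [26, 50, 0, 0, 0, 0, 85], [26, 50, 0, 0, 0, 0, 85], [26, 50, 0, 0, 0, 0, 85], [26, 50, 0, 0, 0, 0, 85]],
  ],
)

```text
time: 1.6
tool_pos: [0.4826, -0.4499, 0.2447]
tool_rot: [-0.0, 0.708, 0.706, -0.0]
contact_force: [0.8, -0.9, -0.6]
gripper_width: 0.995
grasp_force: 0.0
```

Request:
servo_tool(
  moves=[
    [[50, 0, 0, 0, 0, 0, 85], [60, 0, 0, 0, 0, 0, 85], [60, 0, 0, 0, 0, 0, 85], [60, 0, 0, 0, 0, 0, 85], [60, -4, 0, 0, 0, 0, 85], [60, -4, 0, 0, 0, 0, 85], [60, -5, 0, 0, 0, 0, 85], [60, -5, 0, 0, 0, 0, 85], [60, -5, 0, 0, 0, 0, 85], [60, -5, 0, 0, 0, 0, 85], [60, -5, 0, 0, 0, 0, 85], [44, 0, 0, 0, 0, 0, 85]],
  ],
)

```text
time: 3.1
tool_pos: [0.4485, 0.2452, 0.2449]
tool_rot: [-0.0, 0.707, 0.707, -0.0]
contact_force: [0.3, -0.2, 1.0]
gripper_width: 0.999
grasp_force: 0.0
```

```bash
cat >>h.py <<'E'
def look(n,names=("wrist",)):
    from plant import manip
    s=manip.state();print(s["tool_pos"].round(4),s["tool_rot"].round(4),round(s["time"],2))
    o=[]
    for k in names:
        f=manip.grab_frame(k);cv2.imwrite(f"pics/{k}{n}.png",f["image"]);o.append(f)
    return o
E
python3 - <<'E'
from h import *
f,=look(1);print(f["eye"],f["rotation"])
for c in blue(f["image"],300):
    (x,y),r=cv2.minEnclosingCircle(c);print(x,y,r,cv2.contourArea(c),onz(f,(x,y),.12).round(4))
E
```

```text
[0.4485 0.2452 0.2449] [-1.000e-04  7.070e-01  7.072e-01 -2.000e-04] 3.1
[0.4486148  0.32350955 0.37234589] [ 1.56688872e-01  9.87647538e-01 -2.38769888e-04 -9.38920947e-04]
281.5 349.5689697265625 26.560789108276367 2052.0 [0.4537 0.1187 0.12  ]
273.7801208496094 199.42723083496094 34.96208572387695 3653.0 [0.4477 0.2448 0.12  ]
423.5 7.738095283508301 59.00965881347656 1111.5 [0.5376 0.3652 0.12  ]
```

View pics/wrist1.png

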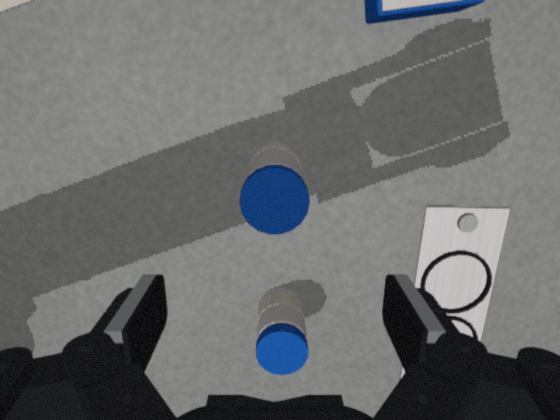

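The wrist view shows the 120 cap at (274,199), which gives (.4477,.2448) and agrees with the top camera. Ring 4 is at about (456,281). The 80 jar is below it in the picture, at (281,349). I'll descend and grasp.

Request:
servo_tool(
  moves=[
    [[0, 0, 20, 0, 0, 0, 85], [0, -1, 30, 0, 0, 0, 85], [0, 0, 35, 0, 0, 0, 85], [0, 0, 35, 0, 0, 0, 85], [0, 0, 25, 0, 0, 0, 85], [0, 0, 12, 0, 0, 0, 85], [0, 0, 0, 0, 0, 0, 46], [0, 0, 0, 0, 0, 0, 46], [0, 0, 0, 0, 0, 0, 46], [0, 0, 0, 0, 0, 0, 46], [0, 0, 0, 0, 0, 0, 46], [0, 0, 0, 0, 0, 0, 46]],
  ],
)

```text
time: 4.65
tool_pos: [0.4494, 0.2433, 0.0896]
tool_rot: [0.001, 0.708, 0.707, 0.001]
contact_force: [-1.0, 0.1, 5.3]
gripper_width: 0.573
grasp_force: 62.0
```

```bash
python3 - <<'E'
from h import *
import pickle
t=pickle.load(open("f0.pkl","rb"))["top"]
m=cv2.inRange(cv2.cvtColor(t["image"],cv2.COLOR_BGR2GRAY),110,255)
for c in cv2.findContours(m[150:225,215:425].copy(),cv2.RETR_EXTERNAL,cv2.CHAIN_APPROX_NONE)[0]:
    if cv2.contourArea(c)>2000: 
        b=cv2.boxPoints(cv2.minAreaRect(c))+[215,150];print(np.array([onz(t,p,.006) for p in b]).round(4))
im=cv2.imread("pics/wrist1.png")
E
```

```text
[[ 0.6025  0.2043  0.006 ]
 [ 0.6915  0.2041  0.006 ]
 [ 0.6827 -0.2132  0.006 ]
 [ 0.5938 -0.2065  0.006 ]]
```

Request:
servo_tool(
  moves=[
    [[0, 0, -10, 0, 0, 0, 46], [0, 0, -20, 0, 0, 0, 46], [0, 10, -20, 0, 0, 0, 46], [0, 25, 0, 0, 0, 0, 46], [0, 35, 0, 0, 0, 0, 46], [-15, 35, 0, 0, 0, 0, 46], [-30, 35, 0, 0, 0, 0, 46], [-40, 30, 0, 0, 0, 0, 46], [-40, 15, 0, 0, 0, 0, 46], [-40, 7, 0, 0, 0, 0, 46], [-40, 0, 0, 0, 0, 0, 46], [-40, 0, 0, 0, 0, 0, 46]],
  ],
)

```text
time: 6.15
tool_pos: [0.6406, -0.004, 0.1387]
tool_rot: [0.0, 0.708, 0.706, 0.0]
contact_force: [0.4, -0.9, -0.1]
gripper_width: 0.576
grasp_force: 62.1
```

Request:
servo_tool(
  moves=[
    [[-40, 0, 0, 0, 0, 0, 46], [-35, 0, 0, 0, 0, 0, 46], [-25, 0, 0, 0, 0, 0, 46], [-15, 0, 0, 0, 0, 0, 46], [-6, 0, 0, 0, 0, 0, 46], [0, 0, 0, 0, 0, 0, 46], [0, 0, 0, 0, 0, 0, 46]],
  ],
)

```text
time: 7.02
tool_pos: [0.6399, -0.1225, 0.1382]
tool_rot: [-0.0, 0.707, 0.707, 0.0]
contact_force: [0.6, -0.5, -1.0]
gripper_width: 0.574
grasp_force: 62.1
```

```bash
python3 - <<'E'
from h import *
f,=look(2)
g=cv2.cvtColor(f["image"],cv2.COLOR_BGR2GRAY)
for th in (50,):
  cs,_=cv2.findContours(cv2.inRange(g,0,th),cv2.RETR_CCOMP,cv2.CHAIN_APPROX_NONE)
  for c in cs:
    if cv2.contourArea(c)>1500 and len(c)>5:
        (x,y),ax,_=cv2.fitEllipse(c);print(round(x),round(y),np.round(ax),cv2.contourArea(c),onz(f,(x,y),.011).round(4))
for c in blue(f["image"],300):
    (x,y),r=cv2.minEnclosingCircle(c);print("blue",x,y,r)
E
```

```text
[ 0.6399 -0.1225  0.1382] [-2.000e-04  7.074e-01  7.069e-01  1.000e-04] 7.03
275 358 [161. 537.] 55172.0 [ 0.6398 -0.2588  0.011 ]
275 343 [132. 168.] 16471.5 [ 0.6395 -0.2442  0.011 ]
278 79 [114. 120.] 10766.5 [ 0.642  -0.0429  0.011 ]
278 80 [106. 111.] 9250.5 [ 0.6419 -0.0433  0.011 ]
blue 23.577342987060547 370.86834716796875 34.46007537841797
blue 274.566650390625 336.5883483886719 79.87759399414062
```

View pics/wrist2.png

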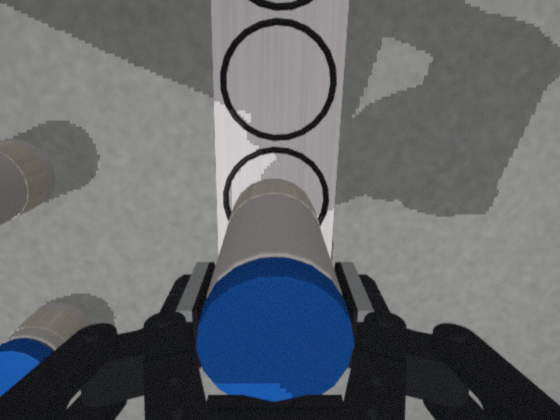

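The wrist view shows the jar upright over ring 1 at about (275,195), and ring 2 at (278,79), which gives (.642,-.043). The jar is within about 1 mm of ring 1's centre. I'll lower it, then release.

Request:
servo_tool(
  moves=[
    [[0, 0, 10, 0, 0, 0, 46], [0, 0, 12, 0, 0, 0, 46], [0, 0, 8, 0, 0, 0, 46], [0, 0, 5, 0, 0, 0, 46], [0, 0, 3, 0, 0, 0, 46], [0, 0, 2, 0, 0, 0, 46], [0, 0, 1, 0, 0, 0, 46], [0, 0, 1, 0, 0, 0, 46], [0, 0, 0, 0, 0, 0, 46]],
  ],
)

```text
time: 8.2
tool_pos: [0.6399, -0.1234, 0.0964]
tool_rot: [0.0, 0.708, 0.707, 0.0]
contact_force: [-0.5, 0.2, -1.1]
gripper_width: 0.571
grasp_force: 62.1
```

Request:
servo_tool(
  moves=[
    [[0, 0, 1, 0, 0, 0, 46], [0, 0, 0.5, 0, 0, 0, 46], [0, 0, 0, 0, 0, 0, 46]],
  ],
)

```text
time: 8.57
tool_pos: [0.6401, -0.1235, 0.0957]
tool_rot: [0.0, 0.708, 0.707, 0.0]
contact_force: [-1.9, -0.1, 4.6]
gripper_width: 0.574
grasp_force: 62.4
```

Request:
servo_tool(
  moves=[
    [[0, 0, 0, 0, 0, 0, 85], [0, 0, 0, 0, 0, 0, 85], [0, 0, 0, 0, 0, 0, 85], [0, 0, 0, 0, 0, 0, 85], [0, 0, -15, 0, 0, 0, 85], [0, 0, -35, 0, 0, 0, 85], [0, 0, -45, 0, 0, 0, 85], [0, -20, -40, 0, 0, 0, 85], [5, -50, -15, 0, 0, 0, 85], [8, -55, 0, 0, 0, 0, 85], [7, -40, 0, 0, 0, 0, 85], [0, -17, 0, 0, 0, 0, 85]],
  ],
)

```text
time: 10.07
tool_pos: [0.4565, -0.1027, 0.2461]
tool_rot: [0.001, 0.708, 0.707, 0.0]
contact_force: [0.1, 0.2, -0.5]
gripper_width: 0.996
grasp_force: 0.0
```

```bash
python3 - <<'E'
from h import *
f,t=look(3,("wrist","top"))
for c in blue(f["image"],300):
    (x,y),r=cv2.minEnclosingCircle(c);print(round(x),round(y),r,onz(f,(x,y),.10).round(4))
for c in blue(t["image"]):
    (x,y),r=cv2.minEnclosingCircle(c);print("top",round(x),round(y),r,onz(t,(x,y),.126).round(4))
E
```

```text
[ 0.4565 -0.1027  0.2461] [1.100e-03 7.077e-01 7.065e-01 4.000e-04] 10.07
282 310 25.623550415039062 [ 0.4629 -0.2065  0.1   ]
525 223 38.53761672973633 [ 0.6506 -0.1295  0.1   ]
275 193 32.61488342285156 [ 0.4567 -0.1048  0.1   ]
top 282 272 12.588890075683594 [0.4549 0.0846 0.126 ]
top 380 270 13.063179969787598 [ 0.4572 -0.0968  0.126 ]
top 140 220 19.163867950439453 [0.5554 0.3497 0.126 ]
top 387 175 12.658430099487305 [ 0.6379 -0.1199  0.126 ]
```

Request:
servo_tool(
  moves=[
    [[-1, 0, 20, 0, 0, 0, 85], [0, 0, 35, 0, 0, 0, 85], [0, 0, 40, 0, 0, 0, 85], [0, 0, 40, 0, 0, 0, 85], [0, 0, 27, 0, 0, 0, 85], [0, 0, 12, 0, 0, 0, 85], [0, 0, 0, 0, 0, 0, 46], [0, 0, 0, 0, 0, 0, 46], [0, 0, 0, 0, 0, 0, 46], [0, 0, 0, 0, 0, 0, 46], [0, 0, 0, 0, 0, 0, 46], [0, 0, 0, 0, 0, 0, 46]],
  ],
)

```text
time: 11.68
tool_pos: [0.459, -0.1045, 0.0722]
tool_rot: [0.001, 0.708, 0.707, 0.001]
contact_force: [-0.5, -0.1, 5.9]
gripper_width: 0.569
grasp_force: 61.9
```

Request:
servo_tool(
  moves=[
    [[0, 0, -10, 0, 0, 0, 46], [5, 0, -20, 0, 0, 0, 46], [20, 5, -20, 0, 0, 0, 46], [20, 20, 0, 0, 0, 0, 46], [12, 35, 0, 0, 0, 0, 46], [5, 40, 0, 0, 0, 0, 46], [0, 40, 0, 0, 0, 0, 46], [0, 27, 0, 0, 0, 0, 46], [0, 12, 0, 0, 0, 0, 46], [0, 6, 0, 0, 0, 0, 46], [0, 0, 0, 0, 0, 0, 46], [0, 0, 0, 0, 0, 0, 46]],
  ],
)

```text
time: 13.18
tool_pos: [0.6422, -0.0423, 0.1207]
tool_rot: [-0.0, 0.708, 0.706, -0.0]
contact_force: [0.5, -0.4, -0.8]
gripper_width: 0.574
grasp_force: 62.0
```

```bash
python3 - <<'E'
from h import *
f,=look(4)
g=cv2.cvtColor(f["image"],cv2.COLOR_BGR2GRAY)
cs,_=cv2.findContours(cv2.inRange(g,0,50),cv2.RETR_CCOMP,cv2.CHAIN_APPROX_NONE)
for c in cs:
    if cv2.contourArea(c)>1500 and len(c)>5:
        (x,y),ax,_=cv2.fitEllipse(c);print(round(x),round(y),np.round(ax),onz(f,(x,y),.011).round(4))
E
```

```text
[ 0.6422 -0.0423  0.1207] [-3.000e-04  7.078e-01  7.065e-01 -2.000e-04] 13.18
276 358 [158. 546.] [ 0.643  -0.1642  0.011 ]
275 344 [130. 166.] [ 0.6418 -0.1517  0.011 ]
277 79 [123. 129.] [0.6435 0.0372 0.011 ]
277 79 [113. 119.] [0.6435 0.0368 0.011 ]
```

Request:
servo_tool(
  moves=[
    [[0, 0, 10, 0, 0, 0, 46], [0, 0, 12, 0, 0, 0, 46], [0, 0, 8, 0, 0, 0, 46], [0, 0, 5, 0, 0, 0, 46], [0, 0, 3, 0, 0, 0, 46], [0, 0, 2, 0, 0, 0, 46], [0, 0, 1, 0, 0, 0, 46], [0, 0, 1, 0, 0, 0, 46], [0, 0, 0, 0, 0, 0, 46]],
  ],
)

```text
time: 14.35
tool_pos: [0.6431, -0.0424, 0.0789]
tool_rot: [0.0, 0.708, 0.707, 0.0]
contact_force: [-1.2, -0.3, -0.8]
gripper_width: 0.574
grasp_force: 62.0
```

Request:
servo_tool(
  moves=[
    [[0, 0, 1, 0, 0, 0, 46], [0, 0, 0.5, 0, 0, 0, 46], [0, 0, 0, 0, 0, 0, 46]],
  ],
)

```text
time: 14.72
tool_pos: [0.6433, -0.0424, 0.0782]
tool_rot: [0.0, 0.708, 0.707, 0.0]
contact_force: [-1.5, -0.6, 5.5]
gripper_width: 0.576
grasp_force: 62.5
```

Request:
servo_tool(
  moves=[
    [[0, 0, 0, 0, 0, 0, 85], [0, 0, 0, 0, 0, 0, 85], [0, 0, 0, 0, 0, 0, 85], [0, 0, 0, 0, 0, 0, 85], [0, 0, -15, 0, 0, 0, 85], [0, 0, -35, 0, 0, 0, 85], [0, 0, -45, 0, 0, 0, 85], [10, -10, -40, 0, 0, 0, 85], [35, -45, -15, 0, 0, 0, 85], [35, -50, 0, 0, 0, 0, 85], [30, -50, 0, 0, 0, 0, 85], [16, -32, 0, 0, 0, 0, 85]],
  ],
)

```text
time: 16.23
tool_pos: [0.4545, 0.0851, 0.2285]
tool_rot: [0.001, 0.707, 0.707, 0.001]
contact_force: [0.1, 0.5, 0.3]
gripper_width: 0.993
grasp_force: 0.0
```

```bash
python3 - <<'E'
from h import *
f,t=look(5,("wrist","top"))
for c in blue(f["image"],300):
    (x,y),r=cv2.minEnclosingCircle(c);print(round(x),round(y),r,onz(f,(x,y),.08).round(4))
for c in blue(t["image"]):
    (x,y),r=cv2.minEnclosingCircle(c);print("top",round(x),round(y),r,onz(t,(x,y),.106).round(4))
E
```

```text
[0.4545 0.0851 0.2285] [6.000e-04 7.073e-01 7.069e-01 8.000e-04] 16.23
505 340 32.65358352661133 [ 0.6547 -0.0514  0.08  ]
275 192 32.22257995605469 [0.4548 0.0831 0.08  ]
top 438 266 12.619894981384277 [ 0.4635 -0.214   0.106 ]
top 140 220 19.163867950439453 [0.5582 0.3565 0.106 ]
top 344 176 12.349188804626465 [ 0.6404 -0.0417  0.106 ]
top 387 175 12.682574272155762 [ 0.6423 -0.1263  0.106 ]
```

Request:
servo_tool(
  moves=[
    [[-2, 0, 20, 0, 0, 0, 85], [0, 0, 35, 0, 0, 0, 85], [0, 0, 40, 0, 0, 0, 85], [0, 0, 40, 0, 0, 0, 85], [0, 0, 26, 0, 0, 0, 85], [0, 0, 12, 0, 0, 0, 85], [0, 0, 0, 0, 0, 0, 46], [0, 0, 0, 0, 0, 0, 46], [0, 0, 0, 0, 0, 0, 46], [0, 0, 0, 0, 0, 0, 46], [0, 0, 0, 0, 0, 0, 46], [0, 0, 0, 0, 0, 0, 46]],
  ],
)

```text
time: 17.82
tool_pos: [0.4576, 0.082, 0.0558]
tool_rot: [0.001, 0.708, 0.707, 0.001]
contact_force: [0.4, -0.4, 5.9]
gripper_width: 0.576
grasp_force: 62.1
```

Request:
servo_tool(
  moves=[
    [[0, 0, -10, 0, 0, 0, 46], [-5, 0, -20, 0, 0, 0, 46], [-15, 5, -20, 0, 0, 0, 46], [-15, 20, 0, 0, 0, 0, 46], [-8, 35, 0, 0, 0, 0, 46], [-2, 40, 0, 0, 0, 0, 46], [0, 40, 0, 0, 0, 0, 46], [0, 28, 0, 0, 0, 0, 46], [0, 14, 0, 0, 0, 0, 46], [0, 6, 0, 0, 0, 0, 46], [0, 0, 0, 0, 0, 0, 46], [0, 0, 0, 0, 0, 0, 46]],
  ],
)

```text
time: 19.32
tool_pos: [0.6433, 0.0367, 0.1042]
tool_rot: [-0.0, 0.708, 0.707, -0.0]
contact_force: [-0.3, -0.2, -0.3]
gripper_width: 0.567
grasp_force: 62.2
```

```bash
python3 - <<'E'
from h import *
f,=look(6)
g=cv2.cvtColor(f["image"],cv2.COLOR_BGR2GRAY)
cs,_=cv2.findContours(cv2.inRange(g,0,50),cv2.RETR_CCOMP,cv2.CHAIN_APPROX_NONE)
for c in cs:
    if cv2.contourArea(c)>1500 and len(c)>5:
        (x,y),ax,_=cv2.fitEllipse(c);print(round(x),round(y),np.round(ax),onz(f,(x,y),.011).round(4))
E
```

```text
[0.6433 0.0367 0.1042] [-3.000e-04  7.077e-01  7.066e-01 -3.000e-04] 19.32
276 357 [166. 536.] [ 0.6441 -0.0701  0.011 ]
274 338 [142. 165.] [ 0.6426 -0.0544  0.011 ]
278 77 [132. 139.] [0.6451 0.1173 0.011 ]
278 77 [122. 128.] [0.645  0.1169 0.011 ]
```

Ring 4 is at (.645,.117), as expected. I'll lower the 80 jar to TCP z ≈ .0618.

Request:
servo_tool(
  moves=[
    [[0, 0, 10, 0, 0, 0, 46], [0, 0, 12, 0, 0, 0, 46], [0, 0, 8, 0, 0, 0, 46], [0, 0, 5, 0, 0, 0, 46], [0, 0, 3, 0, 0, 0, 46], [0, 0, 2, 0, 0, 0, 46], [0, 0, 1, 0, 0, 0, 46], [0, 0, 1, 0, 0, 0, 46], [0, 0, 0.5, 0, 0, 0, 46], [0, 0, 0, 0, 0, 0, 46]],
  ],
)

```text
time: 20.62
tool_pos: [0.6442, 0.0366, 0.0619]
tool_rot: [0.0, 0.708, 0.707, 0.0]
contact_force: [-0.7, 0.2, -1.3]
gripper_width: 0.574
grasp_force: 62.2
```

Request:
servo_tool(
  moves=[
    [[0, 0, 0.5, 0, 0, 0, 46], [0, 0, 0.5, 0, 0, 0, 46], [0, 0, 0, 0, 0, 0, 46]],
  ],
)

```text
time: 21.0
tool_pos: [0.6443, 0.0366, 0.0618]
tool_rot: [-0.0, 0.708, 0.707, -0.0]
contact_force: [-3.1, -0.4, 5.3]
gripper_width: 0.57
grasp_force: 62.3
```

Request:
servo_tool(
  moves=[
    [[0, 0, 0, 0, 0, 0, 85], [0, 0, 0, 0, 0, 0, 85], [0, 0, 0, 0, 0, 0, 85], [0, 0, 0, 0, 0, 0, 85], [0, 0, -15, 0, 0, 0, 85], [0, 0, -35, 0, 0, 0, 85], [0, 0, -45, 0, 0, 0, 85], [0, -10, -40, 0, 0, 0, 85], [-10, -45, -15, 0, 0, 0, 85], [-30, -45, 0, 0, 0, 0, 85], [-40, -40, 0, 0, 0, 0, 85], [-50, -20, 0, 0, 0, 0, 85]],
  ],
)

```text
time: 22.5
tool_pos: [0.4826, -0.0935, 0.2121]
tool_rot: [0.001, 0.707, 0.707, 0.001]
contact_force: [0.9, -0.9, 0.1]
gripper_width: 0.995
grasp_force: 0.0
```

Request:
servo_tool(
  moves=[
    [[-50, -15, 0, 0, 0, 0, 85], [-45, -4, 0, 0, 0, 0, 85], [-30, 0, 0, 0, 0, 0, 85], [-14, 0, 0, 0, 0, 0, 85], [0, 0, 0, 0, 0, 0, 85]],
  ],
)

```text
time: 23.12
tool_pos: [0.4648, -0.2323, 0.2113]
tool_rot: [0.0, 0.708, 0.706, 0.0]
contact_force: [-1.5, 0.5, -0.6]
gripper_width: 0.998
grasp_force: 0.0
```

```bash
python3 - <<'E'
from h import *
f,t=look(7,("wrist","top"))
for c in blue(f["image"],300):
    (x,y),r=cv2.minEnclosingCircle(c);print(round(x),round(y),r,onz(f,(x,y),.06).round(4))
for c in blue(t["image"]):
    (x,y),r=cv2.minEnclosingCircle(c);print("top",round(x),round(y),r,onz(t,(x,y),.086).round(4))
E
```

```text
[ 0.4648 -0.2323  0.2113] [1.000e-04 7.080e-01 7.062e-01 2.000e-04] 23.12
274 193 31.820892333984375 [ 0.4642 -0.2356  0.06  ]
558 30 30.00426483154297 [ 0.6563 -0.122   0.06  ]
top 439 266 12.799118041992188 [ 0.4636 -0.2225  0.086 ]
top 140 220 19.72951889038086 [0.5619 0.3644 0.086 ]
top 303 178 12.221855163574219 [0.643  0.0384 0.086 ]
top 344 177 12.494476318359375 [ 0.6445 -0.0454  0.086 ]
top 387 175 12.658430099487305 [ 0.6478 -0.1318  0.086 ]
```

Request:
servo_tool(
  moves=[
    [[-3, 0, 20, 0, 0, 0, 85], [0, 0, 35, 0, 0, 0, 85], [0, 0, 40, 0, 0, 0, 85], [0, 0, 40, 0, 0, 0, 85], [0, 0, 24, 0, 0, 0, 85], [0, 0, 12, 0, 0, 0, 85], [0, 0, 0, 0, 0, 0, 46], [0, 0, 0, 0, 0, 0, 46], [0, 0, 0, 0, 0, 0, 46], [0, 0, 0, 0, 0, 0, 46], [0, 0, 0, 0, 0, 0, 46], [0, 0, 0, 0, 0, 0, 46]],
  ],
)

```text
time: 24.72
tool_pos: [0.4657, -0.2357, 0.0413]
tool_rot: [0.001, 0.708, 0.707, 0.0]
contact_force: [-0.1, 0.7, 7.3]
gripper_width: 0.568
grasp_force: 62.3
```

Request:
servo_tool(
  moves=[
    [[0, 0, -10, 0, 0, 0, 46], [10, 0, -20, 0, 0, 0, 46], [25, 0, -20, 0, 0, 0, 46], [40, 0, 0, 0, 0, 0, 46], [45, 0, 0, 0, 0, 0, 46], [45, 0, 0, 0, 0, 0, 46], [45, 0, 0, 0, 0, 0, 46], [45, 0, 0, 0, 0, 0, 46], [40, 0, 0, 0, 0, 0, 46], [30, 10, 0, 0, 0, 0, 46], [18, 25, 0, 0, 0, 0, 46], [9, 35, 0, 0, 0, 0, 46]],
  ],
)

```text
time: 26.22
tool_pos: [0.535, 0.118, 0.0896]
tool_rot: [-0.0, 0.707, 0.707, -0.0]
contact_force: [0.4, -0.1, -0.0]
gripper_width: 0.569
grasp_force: 62.0
```

Request:
servo_tool(
  moves=[
    [[0, 40, 0, 0, 0, 0, 46], [0, 35, 0, 0, 0, 0, 46], [0, 22, 0, 0, 0, 0, 46], [0, 10, 0, 0, 0, 0, 46], [0, 3, 0, 0, 0, 0, 46], [0, 0, 0, 0, 0, 0, 46], [0, 0, 0, 0, 0, 0, 46]],
  ],
)

```text
time: 27.1
tool_pos: [0.6445, 0.1167, 0.0897]
tool_rot: [-0.0, 0.708, 0.707, -0.0]
contact_force: [-0.7, 0.1, -0.6]
gripper_width: 0.572
grasp_force: 62.1
```

```bash
python3 - <<'E'
from h import *
f,=look(8)
E
```

```text
[0.6445 0.1167 0.0897] [-2.000e-04  7.076e-01  7.066e-01 -2.000e-04] 27.1
```

View pics/wrist8.png

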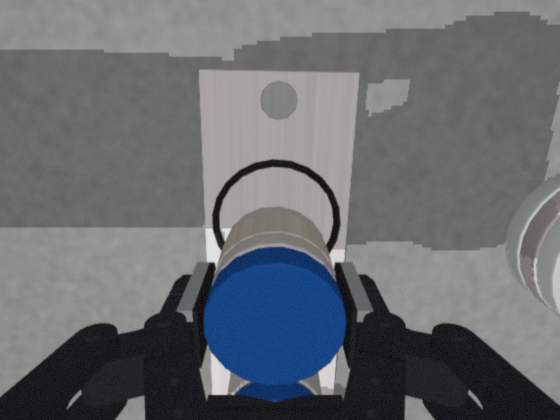

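The 60 jar is upright and centred over ring 4 at about (277,225). I'll lower it.

Request:
servo_tool(
  moves=[
    [[0, 0, 10, 0, 0, 0, 46], [0, 0, 12, 0, 0, 0, 46], [0, 0, 8, 0, 0, 0, 46], [0, 0, 5, 0, 0, 0, 46], [0, 0, 3, 0, 0, 0, 46], [0, 0, 2, 0, 0, 0, 46], [0, 0, 1, 0, 0, 0, 46], [0, 0, 1, 0, 0, 0, 46], [0, 0, 0.5, 0, 0, 0, 46], [0, 0, 0, 0, 0, 0, 46]],
  ],
)

```text
time: 28.4
tool_pos: [0.6454, 0.1166, 0.0474]
tool_rot: [0.0, 0.708, 0.707, 0.0]
contact_force: [-0.8, 0.8, -1.1]
gripper_width: 0.57
grasp_force: 62.1
```

Request:
servo_tool(
  moves=[
    [[0, 0, 0.5, 0, 0, 0, 46], [0, 0, 0.5, 0, 0, 0, 46], [0, 0, 0, 0, 0, 0, 46]],
  ],
)

```text
time: 28.78
tool_pos: [0.6454, 0.1167, 0.0474]
tool_rot: [-0.0, 0.708, 0.707, -0.0]
contact_force: [-2.6, -0.5, 6.0]
gripper_width: 0.565
grasp_force: 62.5
```

Request:
servo_tool(
  moves=[
    [[0, 0, 0, 0, 0, 0, 85], [0, 0, 0, 0, 0, 0, 85], [0, 0, 0, 0, 0, 0, 85], [0, 0, 0, 0, 0, 0, 85], [0, 0, -15, 0, 0, 0, 85], [0, 0, -35, 0, 0, 0, 85], [0, 0, -45, 0, 0, 0, 85], [0, -10, -45, 0, 0, 0, 85], [0, -50, -20, 0, 0, 0, 85], [0, -60, 0, 0, 0, 0, 85], [0, -50, 0, 0, 0, 0, 85], [0, 0, 0, 0, 0, 0, 85]],
  ],
)

```text
time: 30.28
tool_pos: [0.4725, 0.1171, 0.2064]
tool_rot: [0.0, 0.707, 0.707, 0.0]
contact_force: [1.4, 0.4, -0.1]
gripper_width: 0.996
grasp_force: 0.0
```

```bash
python3 - <<'E'
from h import *
t,s=look(9,("top","side"))
H=[.066,.086,.106,.126];cs=[cv2.minEnclosingCircle(c)[0] for c in blue(t["image"])]
for u in sorted(c for c in cs if c[0]>170):
    print(np.round(u),[onz(t,u,h).round(4)[:2].tolist() for h in H])
print(cs)
cv2.imwrite("pics/both9.png",np.hstack([cv2.resize(s["image"][120:260,150:340],(380,280)),cv2.resize(t["image"][140:240,200:440],(400,280))[:, :400]]))
E
```

```text
[0.4725 0.1171 0.2064] [1.000e-04 7.074e-01 7.068e-01 1.000e-04] 30.27
[264. 180.] [[0.6451, 0.1176], [0.6403, 0.1171], [0.6355, 0.1166], [0.6308, 0.1161]]
[303. 178.] [[0.6479, 0.0368], [0.643, 0.0384], [0.6382, 0.0399], [0.6333, 0.0414]]
[344. 176.] [[0.6502, -0.0491], [0.6453, -0.0454], [0.6404, -0.0417], [0.6355, -0.038]]
[387. 175.] [[0.6528, -0.1377], [0.6478, -0.1318], [0.6429, -0.1259], [0.6379, -0.12]]
[(140.5, 220.0), (264.2368469238281, 179.7105255126953), (303.15216064453125, 178.0), (344.5, 176.5), (387.058837890625, 174.8235321044922)]
```

View pics/both9.png

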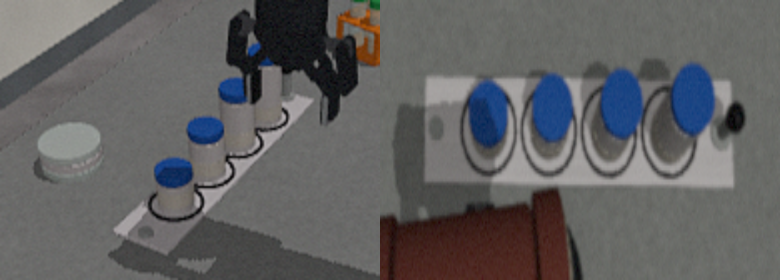

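All four jars stand upright in their rings, with heights rising toward the post. The fitted centres are within about 3 mm of the rings, the tip box hasn't moved, and the robot is clear. I'll hand it in.

```bash
python3 -c "
from plant import manip
print(manip.job_done())"
```

```text
the job is handed in; nothing more can be done
None
```

The job is handed in: the 120, 100, 80 and 60 mm jars stand upright in rings one to four from the end post, each within about 3 mm of its ring's centre by the last camera check, and the tip box has not moved; the hand-in gave no verdict.

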